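# Press the touch-latch door of the dry cabinet and swing it wide

## Task

Open the compartment of the clear dry cabinet that holds the square air filter, so that a colleague can take the filter out: press that door in at its free edge until the catch lets go, take the hand away so that the door springs ajar by itself, then push the door wide open, about square to the cabinet. Leave the other door shut and do not move or lift anything that stands in or beside the cabinet.

Things in the scene. Friction and masses are not known exactly. Their poses are not given: they have to be found in the camera images.
- cabinet: Clear acrylic dry cabinet fixed on the bench, 360 wide (y), 200 deep (x), 220 high. Origin: centre of its underside, on the bench; x points from the front into it, y to its left seen from the robot, z up. A wall at y = 0 makes a left (y > 0) and a right compartment. Two clear doors without handles cover the front (-x side), free edges meeting in the middle (y = +3 and -3 mm).
- door_left (a joint): Left door's angle, rad: 0 shut and latched, positive swinging out to the robot (stop 1.9), negative pressed in (stop -0.030). Pressed at its press point past -0.017 (2.5 mm, 3 to 6 N) the catch lets go for good; the finger gone, a damped spring drives it to 0.4 to 0.5 within about 0.7 s. It never relatches; it then turns with light friction (under 1 N at the edge) and stays where left.
- door_right (a joint): Angle of the right door, rad, the mirror image of the left one: 0 shut and latched, positive as it swings out towards the robot, negative pressed in; same stops, touch latch and spring.
- door_left_press (a point): Point on the front face of the left door near its top free corner: 150 mm from the hinge axis, 25 mm from the free edge, 33 mm below the top edge; the touch latch sits behind the door 95 mm lower. Moves with the door. Shut, the front faces of both doors lie at x = -97.5 mm of the cabinet.
- door_right_press (a point): The same point on the right door.
- door_left_edge (a point): Top end of the left door's free edge, at half its thickness. Moves with the door. The leaf is 6 mm thick, 175 mm wide, 14 to 218 mm above the bench; its hinge axis is vertical at x = -94.5, y = +178 mm of the cabinet. On its back the latch's steel strike sticks out 30 mm, 137 to 161 mm from the hinge axis and 79 to 101 mm above the bench; the spring pusher stands at the cabinet's floor.
- door_right_edge (a point): The same point on the right door, a mirror image with its hinge axis at x = -94.5, y = -178 mm of the cabinet.
- filter_mid (a point): Inline air filter, white plastic: a square flat housing 74 x 74 x 30 mm on a round foot, with a round spigot of 28 mm on top, 82 mm high in all. It stands loose in one of the two compartments; the door in front of it is the one to open. This point: its centre, 41 mm above the cabinet's floor.
- reagent_mid (a point): Round amber bottle, 60 mm across, 115 mm high, loose in the other compartment. To be left alone. This point: its centre, half-way up.
- jar_mid (a point): Round white jar with a black cap, 66 mm across, 100 mm high, loose on the bench to the left of the cabinet. To be left alone. This point: its centre, half-way up.
- stopper_mid (a point): Black rubber stopper, 58 mm across, 50 mm high, loose on the bench to the right of the cabinet. To be left alone. This point: its centre, half-way up.

How it is judged (in metres and radians):
On the way, in this order (a step that is already met when the one before it is completed fails the run):
1. the door in front of the filter is pressed in (((y of filter_mid in the frame of cabinet above 0 m and value of joint door_left below -0.01 rad) or (y of filter_mid in the frame of cabinet below 0 m and value of joint door_right below -0.01 rad))), for 0.04 s.
2. that door has sprung ajar by itself and the fingers touch nothing (((y of filter_mid in the frame of cabinet above 0 m and value of joint door_left between 0.25 and 0.9 rad and contact force between the fingers and anything else below 0.3 N) or (y of filter_mid in the frame of cabinet below 0 m and value of joint door_right between 0.25 and 0.9 rad and contact force between the fingers and anything else below 0.3 N))), for 0.2 s.
At the end, for the whole second after the job is handed in: The door in front of the air filter stands still, open by at least 1.3 rad (75 degrees); the other door is shut (within 0.02 rad); filter, bottle, jar and stopper are within 15 mm of where they stood (((y of filter_mid in the frame of cabinet above 0 m and value of joint door_left above 1.3 rad and velocity of joint door_left between -0.05 and 0.05 rad/s and value of joint door_right between -0.01 and 0.02 rad) or (y of filter_mid in the frame of cabinet below 0 m and value of joint door_right above 1.3 rad and velocity of joint door_right between -0.05 and 0.05 rad/s and value of joint door_left between -0.01 and 0.02 rad)) and distance of each of filter_mid, reagent_mid, jar_mid, stopper_mid from where it was at the start of the episode below 0.015 m); the robot touches nothing.
It fails at once if the other door is opened ((y of filter_mid in the frame of cabinet above 0 m and value of joint door_right above 0.03 rad) or (y of filter_mid in the frame of cabinet below 0 m and value of joint door_left above 0.03 rad)).
It fails at once if the air filter is moved or lifted (distance of filter_mid from where it was at the start of the episode above 0.02 m).
It fails at once if the bottle in the cabinet is moved or lifted (distance of reagent_mid from where it was at the start of the episode above 0.02 m).
It fails at once if the jar is moved or lifted (distance of jar_mid from where it was at the start of the episode above 0.02 m).
It fails at once if the stopper is moved or lifted (distance of stopper_mid from where it was at the start of the episode above 0.02 m).
It also fails if it takes over 51 s, if anything falls off the work surface, if the arm or the gripper's body presses on something with over 40 N, if the wrist force passes 120 N, or if a joint passes its speed limit or range.

## Robot

A 7-joint arm with a two-finger parallel gripper is mounted at the origin on the work surface. World frame = base frame: x ahead of the robot, y to its left, z up, the work surface at z = 0. Lengths are in mm, angles in rad, forces in N, time in s.
With the tool pointing down it reaches from about 400 to 900 mm from the base axis. Payload 5.6 kg.
Tool frame: the origin (TCP) lies between the finger pads; the fingertips stand 19 mm ahead of it and the grasp point (between the pads) is the TCP; z points along the fingers, y is the line along which they close (so a half turn about z gives the same grasp; the last joint's range is limited). The gripper opens to 92 mm and grips with 3 to 60 N. Pads are 20 mm wide; open, the fingers measure 128 mm over their backs; the gripper's body (75 mm by 189 mm) begins 69 mm behind the grasp point.
Start: joints at [1.24, 0.468, -0.012, 1.603, 0.006, 1.071, -0.056], TCP at [184.457, -623.285, 233.592] pointing down, gripper open.
Joint ranges: [-2.53, 2.53], [-0.31, 2.02], [-1.57, 1.55], [0.28, 2.44], [-1.29, 4.43], [0.15, 1.84], [-2.92, 2.92]. Speed limits (rad/s): [2.57, 2.57, 3.14, 3.14, 3.14, 3.14, 3.14].

## Interface

Orientations are given as a rotation vector (axis times angle).
In Python, from plant import ctrl gives the robot as it stands.
- The arm moves only by the tool move_arm, never from a script. Its argument "deltas" is text: rows parted by semicolons, each of 7 numbers parted by spaces: the shift along the world's x, y, z in m, then the turn, a rotation vector about the world's x, y, z in rad, then the opening, from -1 (shut) to 1 (fully open). A call has 1 to 10 rows; each row shifts and turns the commanded pose from where the row before left it; what a row does not reach is not made up. A row lasts 1/10 s, in which the tool goes at most 50 mm and 8.59 degrees, less where a joint would pass 70% of its speed; a pose out of reach is approached as far as the arm can. A call is refused whole if a number of a shift passes 0.05 or a number of a turn 0.15, either way. A call with a gripper value outside its range is refused whole. The fingers move at their own pace and stop on an object; the grip force is fixed at half the most. Time passes only in rows, so rows that do not move let the fingers close. It gives the time, the measured TCP pose, the force, the opening and the grip force at its end, in the units of the state.
- ctrl.get_state(): the state, without advancing time (a new reading comes with each control period).
- ctrl.read_camera(name): name is "scene" or "side" or "wrist"; returns (picture, depth): 420x560x3 uint8, blue, green, red; 420x560 float32, mm along the optical axis (not along the pixel's ray), 0 where there is no reading.
- ctrl.calibration(name): a dict with "intrinsics" (3x3 intrinsics, pixels), "dist_coeffs" ([k1, k2, p1, p2, k3] as OpenCV has them; the pictures are not rectified), "extrinsics" (4x4, takes a point from world to camera coordinates); the wrist camera has in their place "hand_eye" (4x4, takes a point from camera to tool coordinates, whose origin is the TCP and whose axes are the flange's). Camera axes: x right, y down, z forward; pixel columns grow to the right and rows downward; lengths in mm; the calibration is good to about 2 mm. A picture is of the moment at which its call begins: read the wrist's pose just before it. calibration takes no time and is no camera call.
- ctrl.finish_job(): hands the job in; it is judged then, once.
Trained networks look in the newest picture that a camera, given by its name, has taken for a name from the list of things; names that differ only in an ending like _2 or _b are one class to them, and where a whole thing is asked for, a point or a joint stands for the part that bears it (a point fixed in the world has none). Each returns a list of dicts, best first, with "confidence" (0 to 1); they miss things now and then, are a little off and sometimes report something else, mostly with a low value. They report only what shows in the picture. A call takes as long as a camera call.
- ctrl.search_frame(camera, label): "centre" ([x, y, z] in mm, in world coordinates, good to about 4 mm: the middle of the surface that is visible of it).
- ctrl.cut_out(camera, label): "mask" (420x560 bool, what is visible of it).
The state is a dict: "time_s": time; "joint_pos": joint angles; "joint_velocities": joint speeds; "joint_torque": joint torques, N m; "eef_pos": TCP position; "orientation": TCP orientation; "contact_force": force on the tool from outside, world axes, zero at the start; "wrist_torque": the same for the moment, N m; "finger_gap": finger opening in mm; "finger_force": force on a finger pad.
Only numpy, scipy, OpenCV 4.12 (cv2) and the standard library are available. Lean on these libraries where they do the work, as an engineer would, in place of code of your own. Each camera call takes 0.05 s, during which the arm holds its last target. There are 200 camera calls.

## Working session

There is one attempt and no reset: what is moved stays moved. The work goes in short steps, Python scripts to look and compute and a tool call to move; the robot and the scene stay as the last step left them, time stands still between calls to the robot, and variables do not carry over. Pictures are saved under pics/ and viewed, at most 10 in all, crops included, and the job is handed in when it is done.

Besides the shell and the picture viewer there is one more tool, called as name(argument=value, ...) on one line, values as JSON. move_arm: Moves the arm, as the interface text tells. Its arguments: {"type":"object","properties":{"deltas":{"type":"string"}},"required":["deltas"]}

```bash
mkdir -p pics
python3 - <<'E'
from plant import ctrl
import cv2, numpy as np
s=ctrl.get_state(); print(s['time_s'],s['eef_pos'],s['orientation'],s['contact_force'],s['finger_gap'])
for c in ('scene','side'):
    im,d=ctrl.read_camera(c); cv2.imwrite(f'pics/{c}0.png',im)
    for n in ('cabinet','filter_mid','reagent_mid','jar_mid','stopper_mid','door_left_press','door_right_press','door_left','door_right'):
        r=ctrl.search_frame(c,n); print(c,n,[(np.round(q['centre']).tolist(),round(q['confidence'],2)) for q in r[:3]])
    k=ctrl.calibration(c);E=np.array(k['extrinsics']);print(c,'cam at',-E[:3,:3].T@E[:3,3], E[2,:3])
E
```

```text
0.0 [ 184.26900234 -622.76013624  232.6433962 ] [-3.10741736e+00 -4.50220807e-01  6.31165929e-04] [-0.51981869  0.0038968  -0.43523959] 91.68552280003922
scene cabinet [([615.0, -43.0, 218.0], 0.93), ([526.0, -110.0, 151.0], 0.52)]
scene filter_mid []
scene reagent_mid [([614.0, -41.0, 217.0], 0.62)]
scene jar_mid [([653.0, 242.0, 99.0], 0.94)]
scene stopper_mid [([608.0, -317.0, 34.0], 0.63)]
scene door_left_press [([552.0, 64.0, 155.0], 0.58)]
scene door_right_press [([528.0, -111.0, 156.0], 0.63)]
scene door_left [([552.0, 59.0, 147.0], 0.84)]
scene door_right [([526.0, -110.0, 152.0], 0.65)]
scene cam at [ 374.34555885 -117.87674269 1036.13925251] [ 0.27801334  0.17911436 -0.94373017]
side cabinet [([640.0, 1.0, 217.0], 0.77)]
side filter_mid [([555.0, 81.0, 186.0], 0.4)]
side reagent_mid []
side jar_mid [([659.0, 258.0, 101.0], 0.67)]
side stopper_mid [([608.0, -338.0, 35.0], 0.45)]
side door_left_press [([552.0, 79.0, 187.0], 0.84)]
side door_right_press [([528.0, -108.0, 179.0], 0.63)]
side door_left [([559.0, 78.0, 188.0], 0.66)]
side door_right [([528.0, -104.0, 182.0], 0.92)]
side cam at [ 533.06130248  349.52998865 1083.65375672] [ 0.08270019 -0.32635527 -0.94162249]
```

View pics/scene0.png

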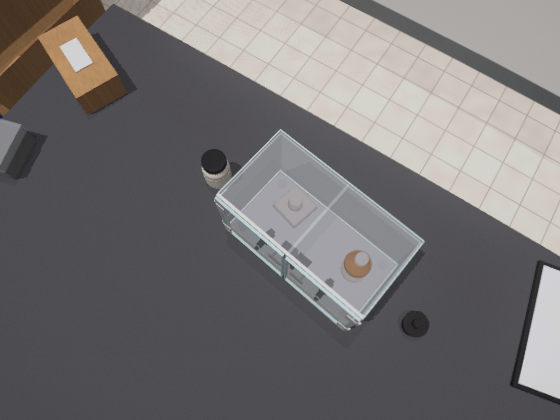

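View pics/side0.png

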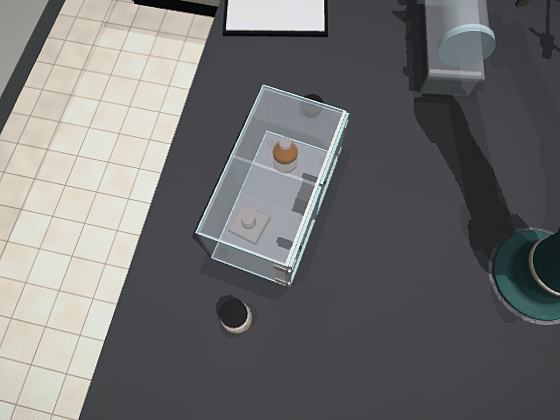

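The scene picture shows the filter (295,205) on the jar's side, so it's in the left compartment; the bottle (357,265) is on the right. The cabinet's top corners are near (281,135), (421,241), (357,318) and (218,199). In the side view they are near (264,86), (348,112), (290,284) and (197,234).

Run:
```python
from plant import ctrl
import cv2, numpy as np
def w(c,px,z):
    k=ctrl.calibration(c);E=np.array(k['extrinsics']);R=E[:3,:3];o=-R.T@E[:3,3]
    u=cv2.undistortPoints(np.array(px,float).reshape(-1,1,2),np.array(k['intrinsics']),np.array(k['dist_coeffs'])).reshape(-1,2)
    d=np.c_[u,np.ones(len(u))]@R
    return o+d*((z-o[2])/d[:,2])[:,None]
print(w('scene',[(281,135),(421,241),(357,318),(218,199)],220).round())
print(w('side',[(197,234),(264,86),(348,112),(290,284)],220).round())
a=cv2.imread('pics/scene0.png')[120:340,200:440]; cv2.imwrite('pics/z1.png',cv2.resize(a,None,fx=2.7,fy=2.7,interpolation=3)[:600])
b=cv2.imread('pics/side0.png')[75:295,180:360]; cv2.imwrite('pics/z2.png',cv2.resize(b,None,fx=2.7,fy=2.7,interpolation=3)[:600])
```

```text
[[ 748.  121.  220.]
 [ 706. -221.  220.]
 [ 518. -191.  220.]
 [ 566.  147.  220.]]
[[ 756.  135.  220.]
 [ 707. -221.  220.]
 [ 517. -196.  220.]
 [ 559.  190.  220.]]
```

View pics/z1.png

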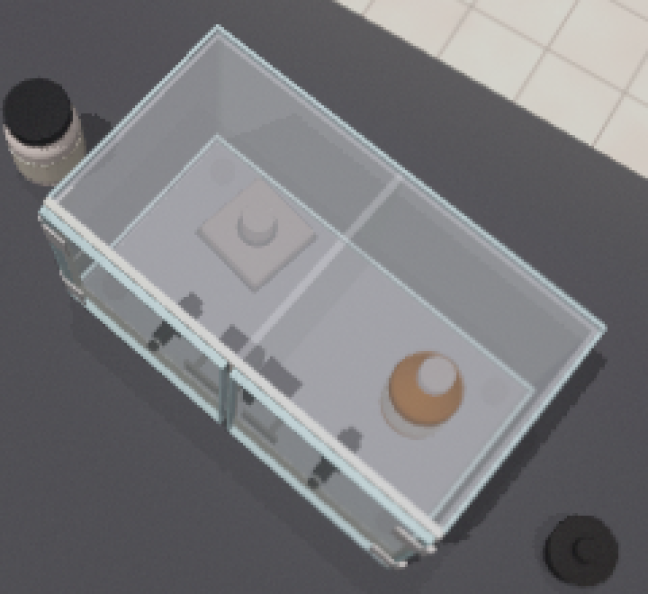

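View pics/z2.png

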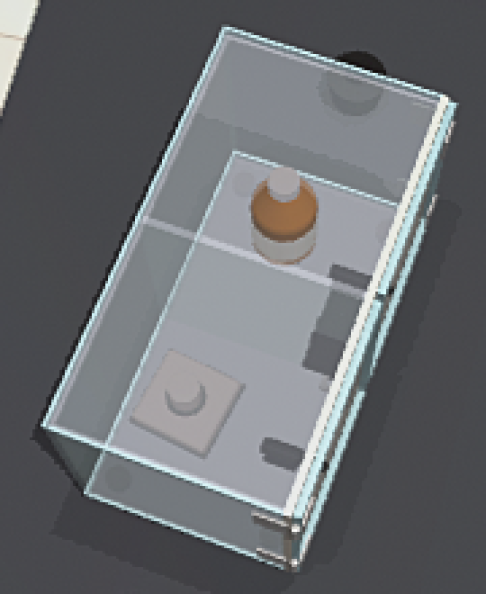

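The filter stays at left in both crops. Now I'll fit the cabinet pose to the corners.

```bash
cat > h.py <<'E'
import numpy as np
X,Y,A=0,0,0
def load():
    return np.load('pose.npy')
def cab2w(p,pose=None):
    x,y,a=load() if pose is None else pose
    p=np.atleast_2d(np.array(p,float)); c,s=np.cos(a),np.sin(a)
    return np.c_[x+c*p[:,0]-s*p[:,1],y+s*p[:,0]+c*p[:,1],p[:,2]]
E
python3 - <<'E'
from plant import ctrl
import cv2, numpy as np
from scipy.optimize import least_squares
from h import cab2w
P=[(100,180,220),(100,-180,220),(-97.5,-178,219),(-97.5,178,219)]
px={'scene':np.array([(219,27),(604,328),(433,545),(42,207)])/2.7+(200,120),
 'side':np.array([(44,425),(224,28),(456,103),(292,517)])/2.7+(180,75)}
def res(q):
    r=[]
    for c in px:
        k=ctrl.calibration(c);E=np.array(k['extrinsics'])
        u,_=cv2.projectPoints(cab2w(P,q),cv2.Rodrigues(E[:3,:3])[0],E[:3,3],np.array(k['intrinsics']),np.array(k['dist_coeffs']))
        r.append(u.reshape(-1,2)-px[c])
    return np.concatenate(r).ravel()
f=least_squares(res,[635,-20,-.12],loss='soft_l1'); print(f.x, res(f.x).reshape(-1,2).round(1).tolist())
np.save('pose.npy',f.x)
print(cab2w([(-97.5,28,185),(-97.5,3,218),(-94.5,178,200),(-97.5-60,33,195)]))
E
```

```text
[ 6.36525241e+02 -3.35844068e+01 -1.42866228e-01] [[-0.6, -1.8], [0.6, -0.5], [-1.8, -0.5], [-1.8, 0.0], [-1.2, -1.0], [0.4, -1.6], [0.4, -0.8], [2.6, -0.5]]
[[544.00523473   8.01244865 185.        ]
 [540.44571668 -16.73285052 218.        ]
 [568.33177894 156.05710153 200.        ]
 [485.32842032  21.50435182 195.        ]]
```

move_arm(deltas="0.018 0.040 0 0 0 -0.043 -1;0.018 0.040 0 0 0 -0.043 -1;0.018 0.040 0 0 0 -0.043 -1;0.018 0.040 0 0 0 -0.043 -1;0.018 0.040 0 0 0 -0.043 -1;0.018 0.040 0 0 0 -0.043 -1;0.018 0.040 0 0 0 -0.043 -1;0.018 0.040 0 0 0 -0.043 -1;0.018 0.040 0 0 0 -0.043 -1;0.018 0.040 0 0 0 -0.043 -1")

```text
time_s: 2.0
eef_pos: [365.0, -221.7, 234.0]
orientation: [3.133, -0.226, 0.001]
contact_force: [0.6, -1.3, 0.3]
finger_gap: 13.9
finger_force: 0.0
```

move_arm(deltas="0.017 0.0345 -0.006 0 0 0 -1;0.017 0.0345 -0.006 0 0 0 -1;0.017 0.0345 -0.006 0 0 0 -1;0.017 0.0345 -0.006 0 0 0 -1;0.017 0.0345 -0.006 0 0 0 -1;0.017 0.0345 -0.006 0 0 0 -1;0.017 0.0345 -0.006 0 0 0 -1;0 0 0 0 0 0 -1;0 0 0 0 0 0 -1")

```text
time_s: 2.9
eef_pos: [483.4, 18.8, 191.4]
orientation: [3.134, -0.22, -0.001]
contact_force: [-0.0, -0.5, -0.4]
finger_gap: 0.3
finger_force: 0.0
```

Run:
```python
from plant import ctrl
import cv2, numpy as np
s=ctrl.get_state(); print(s['time_s'],s['eef_pos'],s['orientation'],s['contact_force'],s['finger_gap'])
im,d=ctrl.read_camera('side'); im2,_=ctrl.read_camera('scene')
a=cv2.resize(im[60:320,160:420],(400,400)); b=cv2.resize(im2[100:360,180:440],(400,400)); cv2.imwrite('pics/s1.png',np.hstack([a,b]))
```

```text
2.9 [483.37058185  18.77867203 191.38951016] [ 3.13379636e+00 -2.20226785e-01 -1.17087629e-03] [-0.01917899 -0.50337995 -0.35371726] 0.34719537640613224
```

View pics/s1.png

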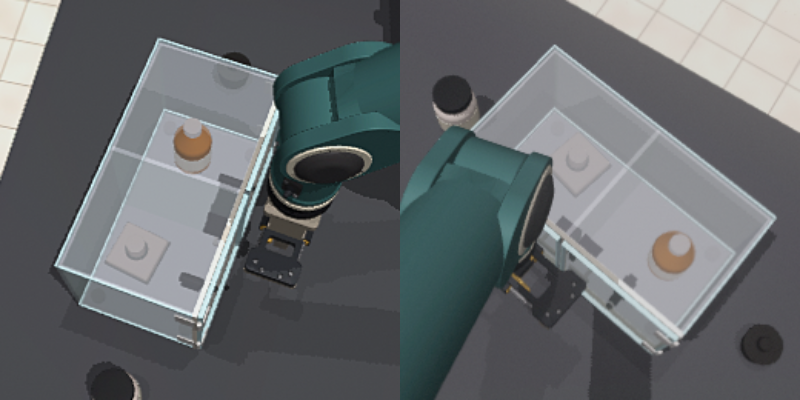

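In both views the closed fingers stand in front of the left door just left of the seam, which matches the fit (cabinet x −159, y +30). Next I approach the door.

move_arm(deltas="0.0198 -0.0028 0 0 0 0 -1;0.0198 -0.0028 0 0 0 0 -1;0.003 -0.0004 0 0 0 0 -1;0 0 0 0 0 0 -1")

```text
time_s: 3.4
eef_pos: [525.6, 11.1, 191.5]
orientation: [3.133, -0.226, -0.001]
contact_force: [-0.9, 0.6, 0.1]
finger_gap: 0.2
finger_force: 0.0
```

move_arm(deltas="0.002 -0.0003 0 0 0 0 -1;0.002 -0.0003 0 0 0 0 -1;0 0 0 0 0 0 -1")

```text
time_s: 3.7
eef_pos: [529.9, 11.5, 191.7]
orientation: [3.133, -0.223, 0.0]
contact_force: [0.2, 0.2, 0.3]
finger_gap: 0.4
finger_force: 0.0
```

move_arm(deltas="0.002 -0.0003 0 0 0 0 -1;0 0 0 0 0 0 -1")

```text
time_s: 3.9
eef_pos: [532.1, 11.3, 191.6]
orientation: [3.134, -0.223, 0.0]
contact_force: [0.3, -0.2, 0.1]
finger_gap: 0.2
finger_force: 0.0
```

move_arm(deltas="0.0015 -0.0002 0 0 0 0 -1;0 0 0 0 0 0 -1")

```text
time_s: 4.1
eef_pos: [533.1, 11.2, 191.5]
orientation: [3.133, -0.223, -0.002]
contact_force: [-3.1, 1.0, 2.6]
finger_gap: 0.2
finger_force: 1.3
```

move_arm(deltas="0.0015 -0.0002 0 0 0 0 -1;0 0 0 0 0 0 -1")

```text
time_s: 4.3
eef_pos: [534.5, 11.0, 191.5]
orientation: [3.133, -0.223, -0.002]
contact_force: [-3.9, 0.2, 3.3]
finger_gap: 0.5
finger_force: 2.2
```

move_arm(deltas="0.0015 -0.0002 0 0 0 0 -1;0 0 0 0 0 0 -1")

```text
time_s: 4.5
eef_pos: [536.7, 10.7, 191.5]
orientation: [-3.134, 0.223, -0.0]
contact_force: [-2.7, 1.0, 1.4]
finger_gap: 0.5
finger_force: 1.5
```

move_arm(deltas="0.001 -0.0001 0 0 0 0 -1;0 0 0 0 0 0 -1")

```text
time_s: 4.7
eef_pos: [537.1, 10.6, 191.5]
orientation: [3.133, -0.223, -0.002]
contact_force: [-4.4, 0.0, 3.4]
finger_gap: 0.5
finger_force: 2.6
```

The force dropped and then rose again, so the catch has probably let go. I'm withdrawing quickly.

move_arm(deltas="-0.045 0.006 0 0 0 0 -1;-0.045 0.006 0 0 0 0 -1;-0.045 0.006 0.0 0 0 0 -1;0 0 0.03 0 0 0 -1;0 0 0.03 0 0 0 -1;0 0 0 0 0 0 -1;0 0 0 0 0 0 -1;0 0 0 0 0 0 -1;0 0 0 0 0 0 -1;0 0 0 0 0 0 -1")

```text
time_s: 5.7
eef_pos: [402.3, 28.6, 250.8]
orientation: [-3.133, 0.223, 0.003]
contact_force: [-0.2, -0.0, 0.1]
finger_gap: 0.2
finger_force: 0.0
```

Run:
```python
from plant import ctrl
import cv2, numpy as np
s=ctrl.get_state(); print(s['time_s'],s['eef_pos'],s['orientation'],s['contact_force'],s['finger_gap'])
im,d=ctrl.read_camera('side'); im2,_=ctrl.read_camera('scene')
a=cv2.resize(im[60:320,160:420],(400,400)); b=cv2.resize(im2[100:360,180:440],(400,400)); cv2.imwrite('pics/s2.png',np.hstack([a,b]))
```

```text
5.7 [402.28861415  28.62510926 250.79705285] [-3.13347403e+00  2.23080166e-01  2.53367708e-03] [-0.17305516 -0.04168559  0.08700321] 0.1570059938935143
```

View pics/s2.png

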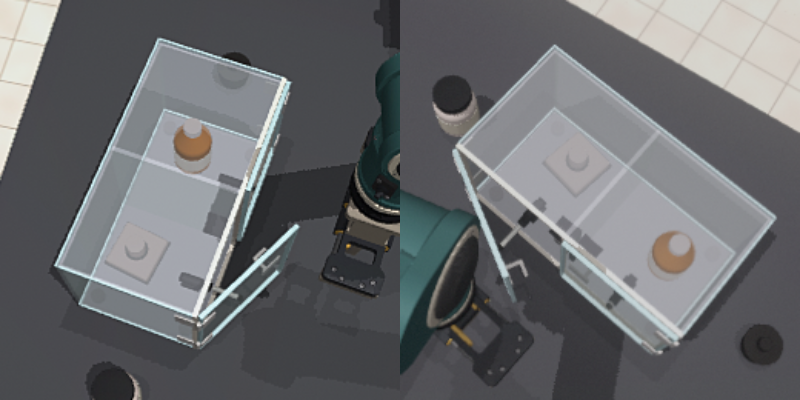

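The left door stands ajar by roughly 0.5 rad, with its free top corner at side crop (298,228). The right door is shut. I'll measure the angle and plan the sweep.

Run:
```python
from plant import ctrl
import cv2, numpy as np
from h import cab2w, load
k=ctrl.calibration('side');E=np.array(k['extrinsics']);R=E[:3,:3];o=-R.T@E[:3,3]
u=cv2.undistortPoints(np.array([[[160+298*.65,60+228*.65]]]),np.array(k['intrinsics']),np.array(k['dist_coeffs'])).ravel()
d=np.r_[u,1]@R; p=o+d*((218-o[2])/d[2]); x,y,a=load(); c,s=np.cos(a),np.sin(a)
q=np.array([c*(p[0]-x)+s*(p[1]-y),-s*(p[0]-x)+c*(p[1]-y)])-(-94.5,178)
print(p,q,np.hypot(*q),'theta',np.arctan2(-q[0],-q[1]))
def f(th,r,gap=0):
    h=10*abs(np.cos(th))+18*abs(np.sin(th))+3+gap
    return (-94.5-r*np.sin(th)+h*np.cos(th),178-r*np.cos(th)-h*np.sin(th),190)
for r in (120,130,140):print('local',r,np.round(f(.5,r),0),cab2w(f(.5,r)).round())
for th in np.arange(.5,1.66,.1): print(round(th,2),cab2w(f(th,120)).round(1).tolist())
```

```text
[468.94767693  15.80388523 218.        ] [ -78.40221928 -152.97469211] 171.89579522448494 theta 0.47361145376721897
local 120 [-134.   63.  190.] [[513.  48. 190.]]
local 130 [-139.   54.  190.] [[507.  40. 190.]]
local 140 [-144.   45.  190.] [[501.  32. 190.]]
0.5 [[512.7, 47.8, 190.0]]
0.6 [[502.9, 53.2, 190.0]]
0.7 [[493.5, 59.6, 190.0]]
0.8 [[484.7, 67.0, 190.0]]
0.9 [[476.4, 75.5, 190.0]]
1.0 [[468.9, 84.8, 190.0]]
1.1 [[462.3, 95.1, 190.0]]
1.2 [[456.7, 106.1, 190.0]]
1.3 [[452.2, 117.9, 190.0]]
1.4 [[449.0, 130.3, 190.0]]
1.5 [[447.1, 143.1, 190.0]]
1.6 [[446.5, 155.6, 190.0]]
```

move_arm(deltas="0.0315 0.001 0.005 0 0 0 -1;0.031 0.001 0 0 0 0 -1;0.031 0.001 0 0 0 0 -1;0.031 0.001 0 0 0 0 -1;0 0 0 0 0 0 -1;0 0 0 0 0 0 -1")

```text
time_s: 6.4
eef_pos: [526.6, 32.8, 255.7]
orientation: [-3.133, 0.223, 0.003]
contact_force: [-0.8, -0.2, 0.0]
finger_gap: 0.6
finger_force: 0.0
```

move_arm(deltas="0 0 -0.02 0 0 0 -1;0 0 -0.02 0 0 0 -1;0 0 -0.02 0 0 0 -1;0 0 0 0 0 0 -1")

```text
time_s: 6.8
eef_pos: [524.2, 32.2, 194.5]
orientation: [3.133, -0.223, -0.009]
contact_force: [-0.5, -0.1, 0.3]
finger_gap: 0.4
finger_force: 0.0
```

move_arm(deltas="-0.006 0.007 0 0 0 0 -1;-0.006 0.008 0 0 0 0 -1;-0.005 0.003 0 0 0 0 -1;-0.005 0.003 0 0 0 0 -1;-0.0045 0.003 0 0 0 0 -1;-0.0045 0.0035 0 0 0 0 -1;-0.0045 0.0035 0 0 0 0 -1;-0.0045 0.004 0 0 0 0 -1;-0.004 0.004 0 0 0 0 -1;-0.004 0.0045 0 0 0 0 -1")

```text
time_s: 7.8
eef_pos: [478.7, 76.4, 196.5]
orientation: [3.134, -0.224, -0.0]
contact_force: [1.1, -0.3, -0.1]
finger_gap: 0.4
finger_force: 0.3
```

move_arm(deltas="-0.004 0.0045 0 0 0 0 -1;-0.004 0.0045 0 0 0 0 -1;-0.0035 0.005 0 0 0 0 -1;-0.0035 0.005 0 0 0 0 -1;-0.003 0.005 0 0 0 0 -1;-0.003 0.0055 0 0 0 0 -1;-0.0025 0.006 0 0 0 0 -1;-0.002 0.006 0 0 0 0 -1;-0.0015 0.006 0 0 0 0 -1;-0.0015 0.006 0 0 0 0 -1")

```text
time_s: 8.8
eef_pos: [450.4, 130.1, 196.6]
orientation: [3.134, -0.223, -0.0]
contact_force: [1.2, -0.8, 0.4]
finger_gap: 0.4
finger_force: 0.2
```

move_arm(deltas="-0.001 0.006 0 0 0 0 -1;-0.001 0.006 0 0 0 0 -1;0 0.005 0 0 0 0 -1;0 0.003 0 0 0 0 -1;0 0.001 0 0 0 0 -1;0 0 0 0 0 0 -1")

```text
time_s: 9.4
eef_pos: [448.5, 150.8, 196.5]
orientation: [-3.134, 0.223, 0.0]
contact_force: [0.4, -0.4, 0.1]
finger_gap: 0.4
finger_force: 0.0
```

move_arm(deltas="-0.002 -0.012 0 0 0 0 -1;-0.004 -0.03 0 0 0 0 -1;-0.005 -0.04 0 0 0 0 -1;0 -0.03 0.04 0 0 0 -1;0 -0.03 0.04 0 0 0 -1;0 -0.04 0.02 0 0 0 -1;0 -0.04 0 0 0 0 -1;0 -0.04 0 0 0 0 -1;0 0 0 0 0 0 -1;0 0 0 0 0 0 -1")

```text
time_s: 10.4
eef_pos: [436.8, -112.4, 296.4]
orientation: [-3.133, 0.228, 0.001]
contact_force: [1.4, 0.4, -0.2]
finger_gap: -0.0
finger_force: 0.0
```

Run:
```python
from plant import ctrl
import cv2, numpy as np
s=ctrl.get_state(); print(s['time_s'],s['eef_pos'],s['contact_force'])
im,d=ctrl.read_camera('side'); im2,_=ctrl.read_camera('scene')
a=cv2.resize(im[60:320,160:420],(400,400)); b=cv2.resize(im2[100:360,180:440],(400,400)); cv2.imwrite('pics/s3.png',np.hstack([a,b]))
```

```text
10.4 [ 436.81712762 -112.41499417  296.42120555] [ 1.37344672  0.41843868 -0.17044381]
```

View pics/s3.png

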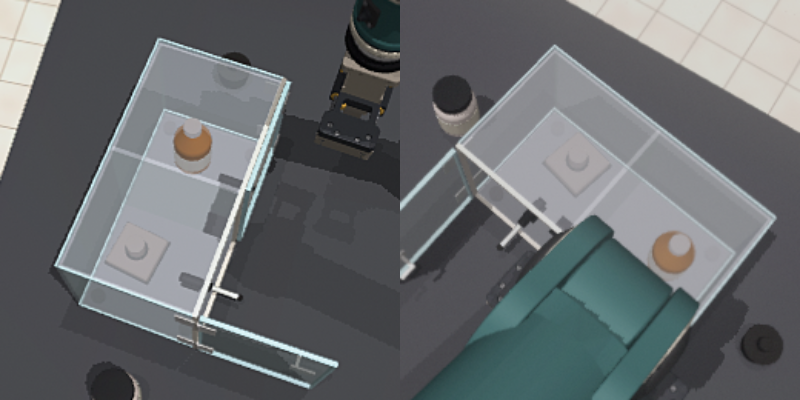

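The left door stands about square to the cabinet, with its edge at side crop (336,365). The right door is shut, and the filter, bottle, jar and stopper haven't moved.

```bash
python3 -c "
from plant import ctrl
print(ctrl.finish_job())"
```

```text
the job is handed in; nothing more can be done
None
```

The left door, in front of the air filter, was pressed, sprang ajar by itself and now stands about square to the cabinet; the right door is shut, nothing else moved in the last pictures, and the job is handed in (no verdict was returned).

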